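# Weigh two gas cartridges against each other and load the charged one

### The job

One of the two look-alike gas cartridges for the hood's fire-suppression release is charged and the other is spent: stand them upright on opposite pans of the counter scale and let go to see which is heavier, then press the heavier one fully home in the cup of the release unit and leave the lighter one standing on its pan. Keep hold of a cartridge while its pan travels, down or up, until the pan rests, so that no pan ever drops onto its stop, and use a gentle hand on scale and cup: about the cartridge's own weight on a pan, and no ramming into the cup. Leave the other things on the bench alone.

Things in the scene. Friction and masses are not known exactly. Their poses are not given: they have to be found in the camera images.
- cartridge_a_center (a point): Centre (half-way up) of one of two look-alike steel gas cartridges: upright cylinder 40 mm in diameter, 115 mm tall, body straight up to 93 mm, then a shoulder and a brass neck 20 mm in diameter. The foot, 57.5 mm below this point, is 32 mm across and widens to 40 mm over its first 12 mm. z points from foot to neck. Starts standing on a sheet-metal tray.
- cartridge_b_center (a point): The same point of the other cartridge, alike in every visible way. The cartridges weigh 0.33 to 0.53 kg; one of them is at least 0.08 kg heavier, and which one cannot be seen.
- scale: Equal-arm counter scale, fixed; origin under the centre of its grey base (130 by 350 by 30 mm), y along the beam towards pan_left. Both pans stay level and always move by equal amounts in opposite directions, with little friction; a pan that is let go under a load drops fast.
- pan_left_top (a point): Centre of the upper face of the pan on the scale's +y side (a label only): flat level white enamelled disc, 130 mm in diameter, about 120 mm above the bench when the scale is empty. The point moves with the pan. A sinking pan comes to rest on a springy rubber stop (4 N per mm); the two stops are set differently each time, at most 22 mm below level, and their height is not given: feel for it.
- pan_right_top (a point): Centre of the upper face of the opposite pan, the same disc, on the scale's -y side, 260 mm from the first.
- pan_left (a joint): Height of pan_left above its level position in m: 0 is level, positive is raised (the opposite pan is then as much lower). It starts at about 0.
- release_unit: Release unit, fixed: white base plate 220 by 110 by 26 mm, origin under its centre. On its +x end stands the cartridge cup, on its -x end a brass regulator with a round gauge (up to 80 mm above the bench, 110 mm from the cup's axis).
- cup: Upright steel cartridge cup on the release unit; origin at the centre of its padded floor, 30 mm above the bench: bore 43 mm, outside diameter 56 mm, rim 30 mm above this floor. Three sprung balls in its wall, 18 mm above the floor, grip the cartridge: it stops on them and has to be pressed down by hand, with some 3 to 15 N on top of its weight, until its foot meets the rubber pad (5 N per mm) on the floor.
- level: Spirit level lying flat, 240 by 50 by 24 mm, origin under its centre; to be left alone.
- sealant: Closed round plastic bottle, 48 mm in diameter, 110 mm tall, origin under its centre; to be left alone.
- tape: Roll of thread tape lying flat, 56 mm in diameter, 19 mm high, origin under its centre; to be left alone.
- spanner: Open-ended spanner lying flat, 200 mm long; to be left alone.

How it is judged:
On the way:
1. both cartridges stand free on opposite pans and the scale has gone down on one side (contact force between the fingers and cartridge_a below 0.05 N and contact force between the fingers and cartridge_b below 0.05 N and angle between each of cartridge_a_center, cartridge_b_center's own z axis and vertical below 0.1 rad and ((distance between cartridge_a_center and pan_left_top below 0.085 m and distance between cartridge_b_center and pan_right_top below 0.085 m) or (distance between cartridge_b_center and pan_left_top below 0.085 m and distance between cartridge_a_center and pan_right_top below 0.085 m)) and (value of joint pan_left above 0.004 m or value of joint pan_left below -0.004 m)), for 0.3 s.
At the end, for the whole second after the job is handed in: The heavier cartridge is upright and fully home in the cup (foot within 2 mm of the cup floor); the lighter one stands upright on a pan of the scale (it is known by its weight on the pan: under 4.2 N, where the heavier one has over 4.5 N); both are released and at rest (((horizontal distance between cartridge_a_center and cup below 0.005 m and z of cartridge_a_center in the frame of cup below 0.0595 m and angle between cartridge_a_center's own z axis and vertical below 0.06 rad and angle between cartridge_b_center's own z axis and vertical below 0.1 rad and (distance between cartridge_b_center and pan_left_top below 0.085 m or distance between cartridge_b_center and pan_right_top below 0.085 m) and contact force between cartridge_b and scale below 4.2 N) or (horizontal distance between cartridge_b_center and cup below 0.005 m and z of cartridge_b_center in the frame of cup below 0.0595 m and angle between cartridge_b_center's own z axis and vertical below 0.06 rad and angle between cartridge_a_center's own z axis and vertical below 0.1 rad and (distance between cartridge_a_center and pan_left_top below 0.085 m or distance between cartridge_a_center and pan_right_top below 0.085 m) and contact force between cartridge_a and scale below 4.2 N)) and linear speed of each of cartridge_a, cartridge_b below 0.01 m/s and contact force between the fingers and cartridge_a below 0.05 N and contact force between the fingers and cartridge_b below 0.05 N); the robot touches nothing.
It fails at once if a pan is let drop: a pan moves faster than 0.12 m/s (velocity of joint pan_left above 0.12 m/s or velocity of joint pan_left below -0.12 m/s).
It fails at once if a cartridge is pressed on the scale with more than 15 N (contact force between any of cartridge_a, cartridge_b and scale above 15 N).
It fails at once if a cartridge is rammed onto the cup's floor, rim or wall with more than 25 N (contact force between any of cartridge_a, cartridge_b and cup above 25 N).
It fails at once if a cartridge is tipped over (angle between any of cartridge_a_center, cartridge_b_center's own z axis and vertical above 0.5 rad).
It fails at once if the level, bottle, tape roll or spanner is moved more than 15 mm (distance of any of level, sealant, tape, spanner from where it was at the start of the episode above 0.015 m).
It also fails if it takes over 72 s, if anything falls off the work surface, if the arm or the gripper's body presses on something with over 40 N, if the wrist force passes 120 N, or if a joint passes its speed limit or range.

### The arm

A 7-joint arm with a two-finger parallel gripper is mounted at the origin on the work surface. World frame = base frame: x ahead of the robot, y to its left, z up, the work surface at z = 0. Lengths are in m, angles in rad, forces in N, time in s.
With the tool pointing down it reaches from about 0.425 to 0.875 m from the base axis. Payload 4.7 kg.
Tool frame: the origin (TCP) lies on the centre line of the jaws, within the pads' length; the fingertips stand 22 mm ahead of it and the grasp point (between the pads) lies 3 mm ahead of it; z points along the fingers, y is the direction in which the jaws open and shut (so a half turn about z gives the same grasp; the last joint's range is limited). The gripper opens to 87 mm and grips with 3 to 60 N. Pads are 19 mm wide; open, the fingers measure 117 mm over their backs; the gripper's body (75 mm by 190 mm) begins 51 mm behind the grasp point.
Start: joints at [-1.256, 0.321, -0.07, 1.45, 0.023, 1.371, -0.057], TCP at [0.193, 0.621, 0.245] pointing down, gripper open.
Joint ranges: [-2.86, 2.86], [-0.3, 2.09], [-1.38, 1.24], [0.06, 2.45], [-1.56, 4.7], [0.09, 2.05], [-2.69, 2.69]. Speed limits (rad/s): [2.57, 2.57, 3.14, 3.14, 3.14, 3.14, 3.14].

### API

Orientations are given as a rotation vector (axis times angle).
In Python, from bench import ctrl, imaging, close_job, finder gives the robot as it stands. The module is installed in compiled form; this text tells all that it offers.
- The arm moves only by the shell command python3 -m jog 'ROWS' [FORCE]. ROWS is JSON, a list that holds one entry, the list of rows, each a list of 7 numbers: the shift along the tool's x, y, z in cm, then the turn, a rotation vector about the tool's x, y, z in degrees, then the finger opening in cm, from 0 to 8.7. In form: [[[dx, dy, dz, ax, ay, az, claw], ...]]. A call has 1 to 12 rows; each row shifts and turns the commanded pose from where the row before left it, along the tool's axes as they then stand; what a row does not reach is not made up. A row lasts 1/10 s, in which the tool goes at most 50 mm and 8.59 degrees, less where a joint would pass 70% of its speed; a pose out of reach is approached as far as the arm can. A call is refused whole if a number of a shift passes 5 or a number of a turn 8.59, either way. A call with a gripper value outside its range is refused whole. The fingers move at their own pace and stop on an object; FORCE is the grip in N (left out, the last holds). Time passes only in rows, so rows that do not move let the fingers close. It gives the time, the measured TCP pose, the force and the opening at its end, in the units of the state.
- ctrl.get_state(): the state, without advancing time (a new reading comes with each control period).
- imaging.get_image(name): name is "side" or "top"; returns a dict with "frame" (420x560x3 uint8, red, green, blue), "intrinsics" (3x3 intrinsics, pixels), "k1" (the pictures are not rectified: a ray, as slopes to the right and down, at radius r is drawn at 1 + k1 r^2 times it, then the intrinsics apply), "pose" (4x4, takes a point from camera to world coordinates). Camera axes: x right, y down, z forward; pixel columns grow to the right and rows downward; lengths in m; the calibration is good to about 2 mm. A picture is of the moment at which its call begins. There is no depth.
- close_job(): hands the job in, once; it reports no verdict.
Trained networks look in the newest picture that a camera, given by its name, has taken for a name from the list of things; names that differ only in an ending like _2 or _b are one class to them, and where a whole thing is asked for, a point or a joint stands for the part that bears it (a point fixed in the world has none). Each returns a list of dicts, best first, with "conf" (0 to 1); they miss things now and then, are a little off and sometimes report something else, mostly with a low value. They report only what shows in the picture. A call takes as long as a camera call.
- finder.trace(label, camera): "region" (420x560 bool, what is visible of it) and "point" ([row, column] as shares, 0 to 1, of the picture: columns of its width, rows of its height, amid what is visible of it).
- finder.spot_point(label, camera): "point" ([row, column] as shares, 0 to 1, of the picture: columns of its width, rows of its height: a listed point, or the origin of a listed thing).
The state is a dict: "time": time; "joint_positions": joint angles; "qd": joint speeds; "joint_torque": joint torques, N m; "position": TCP position; "tool_rot": TCP orientation; "ft_force": force on the tool from outside, world axes, zero at the start; "torque": the same for the moment, N m; "grip_width": opening from 0.0 (shut) to 1.0 (fully open).
Only numpy, scipy, OpenCV 4.12 (cv2) and the standard library are available. Lean on these libraries where they do the work, as an engineer would, in place of code of your own. Each camera call takes 0.05 s, during which the arm holds its last target. There are 200 camera calls.

## Working session

There is one attempt and no reset: what is moved stays moved. The work goes in short steps, Python scripts to look and compute and a shell command to move; the robot and the scene stay as the last step left them, time stands still between calls to the robot, and variables do not carry over. Pictures are saved under pics/ and viewed, about 8 in all and at most 12, crops included, and the job is handed in when it is done.

```bash
mkdir -p pics
cat > h.py <<'E'
import numpy as np, cv2
from scipy.spatial.transform import Rotation as R
from bench import ctrl, imaging, finder
def ray(im,rc):
    K=np.array(im["intrinsics"]);k=im["k1"];T=np.array(im["pose"])
    u=np.array([rc[1]*560,rc[0]*420]);d=np.array([(u[0]-K[0,2])/K[0,0],(u[1]-K[1,2])/K[1,1]]);s=d.copy()
    for _ in range(30): s=d/(1+k*(s@s))
    v=T[:3,:3]@np.array([s[0],s[1],1]); return T[:3,3],v/np.linalg.norm(v)
def atz(im,rc,z):
    o,v=ray(im,rc); return o+v*(z-o[2])/v[2]
def tri(r1,r2):
    (a,u),(b,v)=r1,r2
    s=np.linalg.lstsq(np.c_[u,-v],b-a,rcond=None)[0]
    p,q=a+s[0]*u,b+s[1]*v; return (p+q)/2,np.linalg.norm(p-q)
def proj(im,p):
    K=np.array(im["intrinsics"]);T=np.array(im["pose"]);c=T[:3,:3].T@(np.array(p)-T[:3,3]);s=c[:2]/c[2];s=s*(1+im["k1"]*(s@s))
    return np.array([K[1,1]*s[1]+K[1,2],K[0,0]*s[0]+K[0,2]])
def save(im,name): cv2.imwrite("pics/"+name,cv2.cvtColor(im["frame"],cv2.COLOR_RGB2BGR))
E
python3 - <<'E'
from h import *
I={c:imaging.get_image(c) for c in("top","side")}
both=np.hstack([I["top"]["frame"],I["side"]["frame"]])
for c in I: save(I[c],c+"0.png")
s=ctrl.get_state();print(s["position"],s["tool_rot"],s["ft_force"],s["time"],s["grip_width"])
for c in I: print(c,np.array(I[c]["pose"]).round(3).tolist())
Z=dict(cartridge_a_center=.06,pan_left_top=.12,pan_right_top=.12,scale=0,cup=.03,release_unit=0,level=0,sealant=0,tape=0,spanner=0)
for l,z in Z.items():
    for c in I:
        for d in finder.spot_point(l,c)[:3]:
            print(l,c,round(d["conf"],2),(np.array(d["point"])*[420,560]).round(),atz(I[c],d["point"],z).round(3))
E
```

```text
[0.1925117  0.6203595  0.24355489] [-4.70616356e-01 -3.10601131e+00  2.73348641e-03] [-0.45109124  0.16223177  0.08962182] 0.1 0.9977951695587519
top [[-0.035, -0.969, 0.244, 0.365], [-0.999, 0.033, -0.013, 0.015], [0.005, -0.244, -0.97, 1.047], [0.0, 0.0, 0.0, 1.0]]
side [[-0.923, -0.274, 0.272, 0.347], [-0.386, 0.662, -0.643, 0.583], [-0.004, -0.698, -0.716, 0.767], [0.0, 0.0, 0.0, 1.0]]
cartridge_a_center top 0.72 [272. 429.] [ 0.449 -0.353  0.06 ]
cartridge_a_center side 0.93 [157. 385.] [ 0.438 -0.353  0.06 ]
cartridge_a_center side 0.63 [247. 280.] [0.579 0.046 0.06 ]
pan_left_top top 0.66 [214. 220.] [0.594 0.138 0.12 ]
pan_left_top side 0.6 [256. 249.] [0.605 0.136 0.12 ]
pan_right_top top 0.8 [213. 331.] [ 0.589 -0.117  0.12 ]
pan_right_top side 0.66 [176. 303.] [ 0.592 -0.127  0.12 ]
scale top 0.57 [223. 276.] [0.595 0.009 0.   ]
scale side 0.6 [248. 279.] [0.599 0.004 0.   ]
cup top 0.76 [241. 150.] [0.554 0.325 0.03 ]
cup side 0.93 [362. 232.] [0.562 0.31  0.03 ]
release_unit top 0.75 [261. 159.] [0.507 0.309 0.   ]
release_unit side 0.95 [380. 257.] [0.514 0.312 0.   ]
release_unit side 0.25 [177. 266.] [ 0.73  -0.215  0.   ]
level top 0.67 [173. 266.] [0.734 0.031 0.   ]
level side 0.84 [238. 222.] [0.738 0.028 0.   ]
sealant top 0.72 [176. 182.] [0.732 0.255 0.   ]
sealant top 0.33 [176. 362.] [ 0.718 -0.224  0.   ]
tape top 0.52 [290. 278.] [0.426 0.009 0.   ]
tape side 0.78 [269. 355.] [ 0.416 -0.004  0.   ]
spanner top 0.79 [175. 359.] [ 0.72  -0.217  0.   ]
spanner top 0.21 [216. 220.] [0.62  0.154 0.   ]
```

View pics/top0.png

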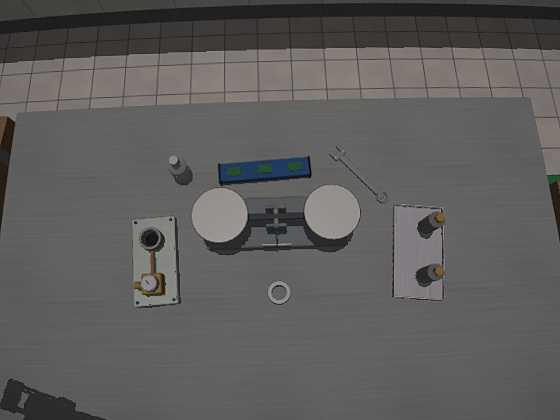

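View pics/side0.png

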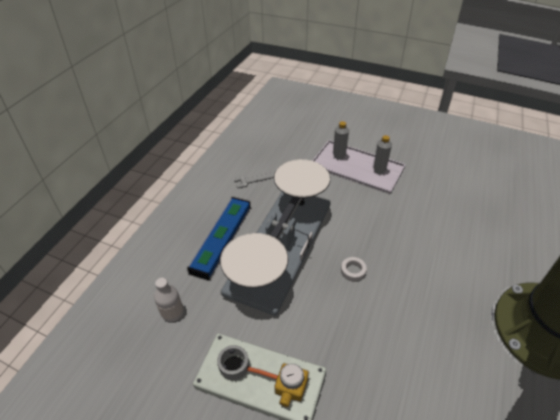

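The top view shows two pans at about (214,220) and (213,331), and cartridges at (222,432) and (271,430) on the tray. The cup is at (240,150) and the regulator at (283,150). The side view agrees. I'll swing toward the tray and refine the cartridges and pans.

```bash
python3 -m jog '[[[0,0,0,0,0,-5.77,8.7],[0,0,0,0,0,-5.77,8.7],[0,0,0,0,0,-5.76,8.7],[-4,-3.5,0,0,0,0,8.7],[-4,-3.5,0,0,0,0,8.7],[-4,-3.5,0,0,0,0,8.7],[-4,-3.5,0,0,0,0,8.7],[-4,-3.5,0,0,0,0,8.7],[-4,-3.5,0,0,0,0,8.7],[-4,-3.5,0,0,0,0,8.7],[-4,-3.5,0,0,0,0,8.7],[-4,-3.5,0,0,0,0,8.7]]]' 20
python3 - <<'E'
from h import *
I={c:imaging.get_image(c) for c in("top","side")}
r={}
for l in("cartridge_a_center","cartridge_b_center"):
  for c in I:
    for d in finder.spot_point(l,c)[:4]: print(l,c,round(d["conf"],2),(np.array(d["point"])*[420,560]).round(1),atz(I[c],d["point"],.06).round(4))
for c in I:
  for d in finder.trace("cartridge_a_center",c)[:4]:
    m=d["region"]; ys,xs=np.nonzero(m); print("tr",c,round(d["conf"],2),m.sum(),ys.min(),ys.max(),xs.min(),xs.max(),(np.array(d["point"])*[420,560]).round(1))
# predicted pixels for tray centres guess
for p in([.445,-.353,.06],[.57,-.355,.06]): print([proj(I[c],p).round(1) for c in I])
E
```

```text
time: 2.3
position: [0.5329, 0.3235, 0.245]
tool_rot: [-0.002, 3.141, 0.001]
ft_force: [-0.1, 0.9, -0.2]
grip_width: 0.992
cartridge_a_center top 0.59 [270.6 428.3] [ 0.4532 -0.3517  0.06  ]
cartridge_a_center side 0.56 [154.4 384.4] [ 0.4413 -0.3618  0.06  ]
cartridge_b_center top 0.74 [221.  430.2] [ 0.5745 -0.371   0.06  ]
cartridge_b_center top 0.64 [215.6 220.1] [0.606  0.1449 0.06  ]
cartridge_b_center top 0.39 [240.6 152.4] [0.5491 0.3097 0.06  ]
cartridge_b_center side 0.58 [141.7 338.8] [ 0.5734 -0.3687  0.06  ]
tr top 0.64 403 264 282 417 443 [273.3 427.1]
tr side 0.7 476 136 174 374 390 [157.9 383.9]
[array([274. , 429.2]), array([155.9, 382.3])]
[array([223. , 424.1]), array([144.7, 338.5])]
```

```bash
python3 -m jog '[[[-0.5,-5,0,0,0,0,8.7],[-0.5,-5,0,0,0,0,8.7],[-0.5,-5,0,0,0,0,8.7],[-0.5,-5,0,0,0,0,8.7],[-0.5,-5,0,0,0,0,8.7],[-0.5,-5,0,0,0,0,8.7],[-0.5,-5,0,0,0,0,8.7],[-0.5,-5,0,0,0,0,8.7],[0,-5,0,0,0,0,8.7],[0,-5,0,0,0,0,8.7],[0,-5,0,0,0,0,8.7],[0,-5,0,0,0,0,8.7]]]' 20
```

```text
time: 3.9
position: [0.5727, -0.273, 0.2448]
tool_rot: [-0.007, 3.141, 0.001]
ft_force: [1.2, 0.0, 0.1]
grip_width: 1.005
```

Run:
```python
from h import *
out=[]
for c,(r0,c0) in dict(top=(190,380),side=(95,310)).items():
    im=imaging.get_image(c); f=cv2.resize(im["frame"][r0:r0+115,c0:c0+100],None,fx=4,fy=4,interpolation=2).copy()
    for (x,y),col in (((.445,-.355),(255,0,0)),((.574,-.369),(0,255,0))):
        for z,rad in((.003,.016),(.096,.02),(.118,.01)):
            t=np.linspace(0,2*np.pi,30)
            P=np.array([proj(im,[x+rad*np.cos(a),y+rad*np.sin(a),z]) for a in t]);P=((P[:,::-1]-[c0,r0]+.5)*4).astype(int)
            cv2.polylines(f,[P],True,col,1)
    out.append(f)
cv2.imwrite("pics/tray.png",np.hstack(out)[:,:,::-1])
```

```text
(no output)
```

View pics/tray.png

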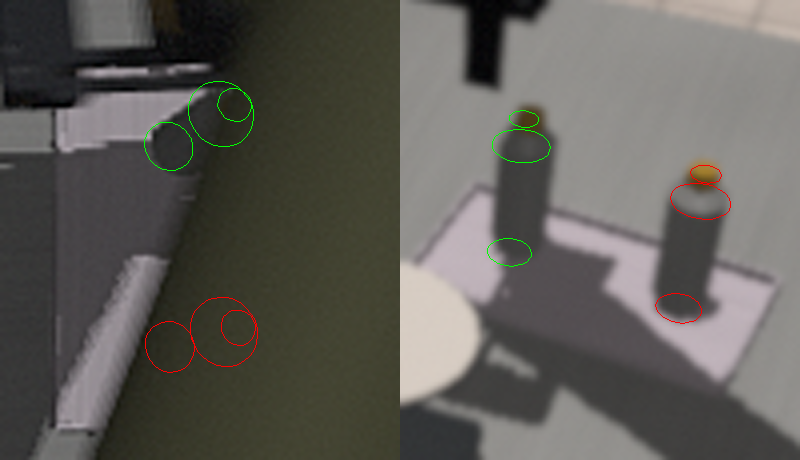

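The top camera's view of the tray is blocked by the arm. In the side view both cartridges sit about 2 px right of and above the prediction. I'll refine from the first pictures using the brass necks.

Run:
```python
from h import *
C={};I={}
for c,boxes in dict(top=[(205,230,420,450),(258,285,420,450)],side=[(115,140,330,352),(130,155,376,398)]).items():
    I[c]=imaging.get_image(c); f=cv2.imread(f"pics/{c}0.png")[:,:,::-1].astype(int)
    for k,(a,b,l,r) in enumerate(boxes):
        g=f[a:b,l:r]; m=(g[...,0]-g[...,2])>45
        ys,xs=np.nonzero(m); C[c,k]=((ys.mean()+a+.5)/420,(xs.mean()+l+.5)/560); print(c,k,m.sum(),ys.min()+a,ys.max()+a,xs.min()+l,xs.max()+l)
for k in(0,1):
    print(tri(ray(I["top"],C["top",k]),ray(I["side"],C["side",k])),[atz(I[c],C[c,k],.112) for c in I])
```

```text
top 0 48 213 220 436 443
top 1 53 267 275 434 442
side 0 34 121 127 339 345
side 1 41 135 141 382 389
(array([ 0.56994053, -0.37456138,  0.11591943]), np.float64(0.0007227381760666347)) [array([ 0.57117378, -0.37618546,  0.112     ]), array([ 0.57090379, -0.38027122,  0.112     ])]
(array([ 0.44535914, -0.35631813,  0.11598269]), np.float64(8.342460681232076e-05)) [array([ 0.44574634, -0.35790419,  0.112     ]), array([ 0.44591723, -0.36205846,  0.112     ])]
```

```bash
python3 -m jog '[[[0.3,-5,0,0,0,0,8.7],[0,-5.0,0,0,0,0,8.7],[0,-0.15,4,0,0,0,8.7],[0,0,4,0,0,0,8.7],[0,0,4,0,0,0,8.7],[0,0,3,0,0,0,8.7],[0,0,1.2,0,0,0,8.7],[0,0,0,0,0,0,8.7]]]' 20
```

```text
time: 4.9
position: [0.5696, -0.3714, 0.0808]
tool_rot: [0.007, -3.139, -0.004]
ft_force: [-0.1, -0.6, -0.4]
grip_width: 0.998
```

```bash
python3 -m jog '[[[0,0,0,0,0,0,3.5],[0,0,0,0,0,0,3.5],[0,0,0,0,0,0,3.5],[0,0,0,0,0,0,3.5],[0,0,0,0,0,0,3.5],[0,0,0,0,0,0,3.5],[0,0,0,0,0,0,3.5]]]' 25; python3 -m jog '[[[0,0,-1,0,0,0,3.5],[0,0,-2,0,0,0,3.5],[0,0,-4,0,0,0,3.5],[0,0,-4,0,0,0,3.5],[0,0,-4,0,0,0,3.5],[0,0,-2,0,0,0,3.5],[0,0,0,0,0,0,3.5],[0,0,0,0,0,0,3.5],[0,0,0,0,0,0,3.5]]]'
python3 - <<'E'
from h import *
s=ctrl.get_state();print(s["ft_force"],s["torque"],s["position"])
E
```

```text
time: 5.6
position: [0.5692, -0.3744, 0.0826]
tool_rot: [-0.002, 3.142, 0.001]
ft_force: [-0.3, 0.5, 0.5]
grip_width: 0.461
time: 6.5
position: [0.5683, -0.3735, 0.2497]
tool_rot: [0.002, -3.138, -0.004]
ft_force: [0.6, 0.3, -5.2]
grip_width: 0.455
[ 0.63306653  0.26114321 -5.16216883] [ 0.04413551 -0.04830916 -0.02110996] [ 0.56826785 -0.37349186  0.24968129]
```

```bash
python3 -m jog '[[[-0.3,2.5,0,0,0,0,3.5],[-0.3,5,0,0,0,0,3.5],[-0.3,5,0,0,0,0,3.5],[-0.3,5,0,0,0,0,3.5],[-0.3,5,0,0,0,0,3.5],[-0.3,5,0,0,0,0,3.5],[-0.3,5,0,0,0,0,3.5],[-0.3,5,0,0,0,0,3.5],[-0.3,5,0,0,0,0,3.5],[-0.3,5,0,0,0,0,3.5],[0,3.4,0,0,0,0,3.5],[0,0,0,0,0,0,3.5]]]'
python3 - <<'E'
from h import *
I={c:imaging.get_image(c) for c in("top","side")}
for l in("cartridge_b_center","pan_left_top"):
    p={}
    for c in I:
        ds=finder.spot_point(l,c)[:2]
        for d in ds: print(l,c,round(d["conf"],2),(np.array(d["point"])*[420,560]).round(),atz(I[c],d["point"],.12 if l[0]=="p" else .23).round(3))
c0=imaging.get_image("side");cv2.imwrite("pics/s1.png",cv2.resize(I["side"]["frame"][60:340,120:400],None,fx=2,fy=2)[:,:,::-1])
s=ctrl.get_state();print(s["ft_force"],s["position"])
E
```

```text
time: 7.7
position: [0.5962, 0.1429, 0.2496]
tool_rot: [0.02, -3.137, -0.006]
ft_force: [-0.5, 0.1, -4.6]
grip_width: 0.45
cartridge_b_center side 0.97 [219. 249.] [0.597 0.137 0.23 ]
cartridge_b_center side 0.61 [271. 353.] [0.397 0.177 0.23 ]
pan_left_top top 0.8 [212. 220.] [0.599 0.138 0.12 ]
pan_left_top top 0.21 [175. 359.] [ 0.678 -0.19   0.12 ]
pan_left_top side 0.9 [257. 250.] [0.601 0.138 0.12 ]
[-8.89123646e-01 -3.11082463e-03 -5.06358089e+00] [0.59865392 0.13189549 0.25224773]
```

View pics/s1.png

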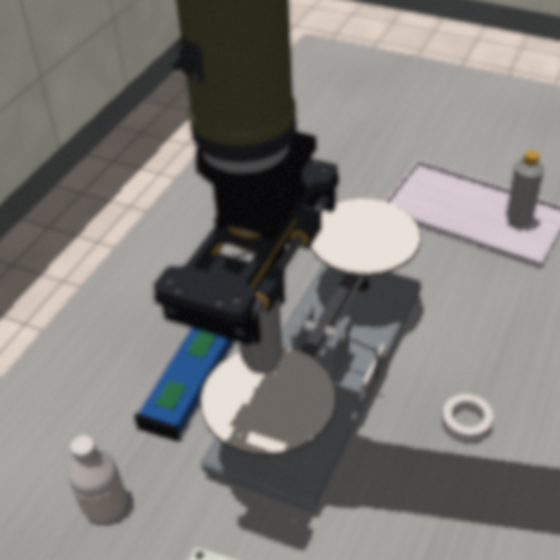

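```bash
python3 -m jog '[[[0,0.5,1,0,0,0,3.5],[0,0,1.5,0,0,0,3.5],[0,0,1,0,0,0,3.5],[0,0,0.4,0,0,0,3.5],[0,0,0.3,0,0,0,3.5],[0,0,0.2,0,0,0,3.5],[0,0,0.2,0,0,0,3.5],[0,0,0.2,0,0,0,3.5],[0,0,0.2,0,0,0,3.5],[0,0,0,0,0,0,3.5],[0,0,0,0,0,0,3.5]]]'
```

```text
time: 9.15
position: [0.5986, 0.1387, 0.2027]
tool_rot: [-0.002, 3.141, 0.0]
ft_force: [-0.9, -0.0, -4.6]
grip_width: 0.453
```

```bash
J='python3 -m jog'; $J '[[[0,0,0.1,0,0,0,3.5],[0,0,0.1,0,0,0,3.5],[0,0,0.1,0,0,0,3.5],[0,0,0.1,0,0,0,3.5],[0,0,0,0,0,0,3.5]]]' | grep -E 'pos|force'; $J '[[[0,0,0.1,0,0,0,3.5],[0,0,0.1,0,0,0,3.5],[0,0,0,0,0,0,3.5]]]'| grep -E 'pos|force'
```

```text
position: [0.5985, 0.1388, 0.1984]
ft_force: [0.7, -0.0, -4.7]
position: [0.5985, 0.1387, 0.1964]
ft_force: [0.6, 0.9, -4.0]
```

```bash
J='python3 -m jog'; $J '[[[0,0,0.1,0,0,0,3.5],[0,0,0,0,0,0,3.5]]]'| grep -E 'pos|force';  $J '[[[0,0,0,0,0,0,3.5]]]'| grep -E 'pos|force'
```

```text
position: [0.5985, 0.1388, 0.1954]
ft_force: [0.3, -0.1, -5.1]
position: [0.5986, 0.1387, 0.1955]
ft_force: [-0.8, 0.6, -4.8]
```

```bash
C='ft_force.*-[3456]\.[0-9]\]'; 
python3 -m jog '[[[0,0,0.1,0,0,0,3.5],[0,0,0,0,0,0,3.5]]]'| tee /dev/stderr | grep -q "$C" && python3 -m jog '[[[0,0,0.1,0,0,0,3.5],[0,0,0,0,0,0,3.5]]]'| tee /dev/stderr | grep -q "$C" && python3 -m jog '[[[0,0,0.1,0,0,0,3.5],[0,0,0,0,0,0,3.5]]]'| tee /dev/stderr | grep -q "$C" && python3 -m jog '[[[0,0,0.1,0,0,0,3.5],[0,0,0,0,0,0,3.5]]]'| tee /dev/stderr | grep -q "$C" && python3 -m jog '[[[0,0,0.1,0,0,0,3.5],[0,0,0,0,0,0,3.5]]]'| tee /dev/stderr | grep -q "$C" && python3 -m jog '[[[0,0,0.1,0,0,0,3.5],[0,0,0,0,0,0,3.5]]]'| tee /dev/stderr | grep -q "$C"
```

```text
time: 11.45
position: [0.5985, 0.1388, 0.1894]
tool_rot: [0.002, -3.142, 0.0]
ft_force: [0.4, 0.6, -5.2]
grip_width: 0.452
```

```bash
C='ft_force.*-[3456]\.[0-9]\]'; 
python3 -m jog '[[[0,0,0.1,0,0,0,3.5],[0,0,0,0,0,0,3.5]]]'| tee -a log | grep -q "$C" && python3 -m jog '[[[0,0,0.1,0,0,0,3.5],[0,0,0,0,0,0,3.5]]]'| tee -a log | grep -q "$C" && python3 -m jog '[[[0,0,0.1,0,0,0,3.5],[0,0,0,0,0,0,3.5]]]'| tee -a log | grep -q "$C" && python3 -m jog '[[[0,0,0.1,0,0,0,3.5],[0,0,0,0,0,0,3.5]]]'| tee -a log | grep -q "$C" && python3 -m jog '[[[0,0,0.1,0,0,0,3.5],[0,0,0,0,0,0,3.5]]]'| tee -a log | grep -q "$C" && python3 -m jog '[[[0,0,0.1,0,0,0,3.5],[0,0,0,0,0,0,3.5]]]'| tee -a log | grep -q "$C";  grep -E 'pos|force' log
```

```text
position: [0.5985, 0.1387, 0.1884]
ft_force: [0.1, -0.2, -4.7]
position: [0.5986, 0.1388, 0.1876]
ft_force: [-0.6, 0.3, -3.3]
position: [0.5987, 0.1388, 0.187]
ft_force: [-1.4, -0.3, -1.5]
```

```bash
python3 -m jog '[[[0,0,0.07,0,0,0,3.5],[0,0,0,0,0,0,3.5],[0,0,0,0,0,0,3.5]]]'|grep -E 'pos|force'; python3 -m jog '[[[0,0,0,0,0,0,3.5]]]'|grep -E 'pos|force'
```

```text
position: [0.5988, 0.1388, 0.1864]
ft_force: [-1.2, 1.0, 1.0]
position: [0.5988, 0.1388, 0.1864]
ft_force: [-1.1, -0.1, 1.3]
```

```bash
python3 -m jog '[[[0,0,-0.02,0,0,0,4.6],[0,0,0,0,0,0,5.2],[0,0,0,0,0,0,6.5],[0,0,0,0,0,0,8.7],[0,0,0,0,0,0,8.7],[0,0,0,0,0,0,8.7],[0,0,-2,0,0,0,8.7],[0,0,-4,0,0,0,8.7],[0,0,-5,0,0,0,8.7]]]'
python3 - <<'E'
from h import *
I={c:imaging.get_image(c) for c in("top","side")}
cv2.imwrite("pics/s2.png",np.hstack([cv2.resize(I[c]["frame"][a:a+200,b:b+200],None,fx=2,fy=2) for c,a,b in(("top",120,130),("side",120,180))])[:,:,::-1])
E
```

```text
time: 13.35
position: [0.5974, 0.1385, 0.2951]
tool_rot: [0.002, -3.137, 0.002]
ft_force: [0.4, -0.5, -0.6]
grip_width: 0.992
```

View pics/s2.png

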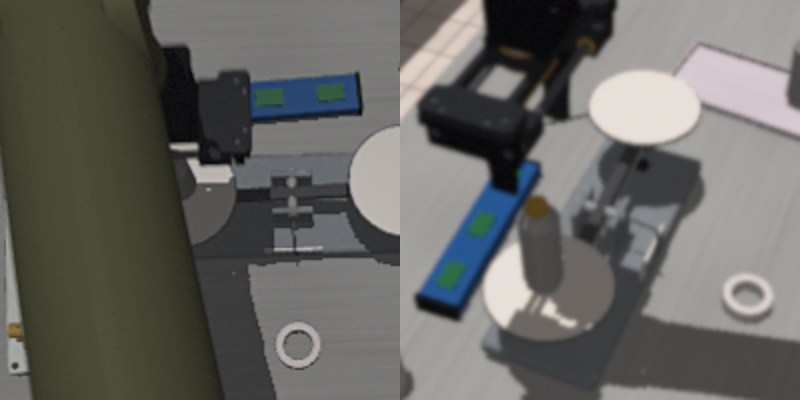

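B stands upright on the lowered left pan (brass top at 538,207 in the crop), and the right pan is raised. Next is A.

```bash
python3 -m jog '[[[1.52,-4.95,0,0,0,0,8.7],[1.52,-4.95,0,0,0,0,8.7],[1.52,-4.95,0,0,0,0,8.7],[1.52,-4.95,0,0,0,0,8.7],[1.52,-4.95,0,0,0,0,8.7],[1.52,-4.95,0,0,0,0,8.7],[1.52,-4.95,0,0,0,0,8.7],[1.52,-4.95,0,0,0,0,8.7],[1.52,-4.95,0,0,0,0,8.7],[1.52,-4.95,0,0,0,0,8.7],[0,0,5,0,0,0,8.7],[0,0,0,0,0,0,8.7]]]'
```

```text
time: 14.65
position: [0.4482, -0.3386, 0.2404]
tool_rot: [-0.005, -3.132, -0.008]
ft_force: [-1.0, 2.7, -0.5]
grip_width: 0.994
```

```bash
python3 -m jog '[[[0,0,3,0,0,0,8.7],[0,0,3,0,0,0,8.7],[0,0,0,0,0,0,8.7]]]'
```

```text
time: 14.95
position: [0.4518, -0.3365, 0.1837]
tool_rot: [0.006, -3.137, -0.006]
ft_force: [0.2, 0.3, -0.0]
grip_width: 0.996
```

Correct x by -6.5 mm (tool +0.65) and y by -20 mm, then descend.

```bash
python3 -m jog '[[[0.65,-2.0,0,0,0,0,8.7],[0,0,0,0,0,0,8.7],[0,0,3,0,0,0,8.7],[0,0,3,0,0,0,8.7],[0,0,3,0,0,0,8.7],[0,0,1.1,0,0,0,8.7],[0,0,0,0,0,0,8.7],[0,0,0,0,0,0,8.7]]]'
```

```text
time: 15.75
position: [0.4472, -0.3598, 0.0869]
tool_rot: [-0.003, 3.139, -0.002]
ft_force: [-0.4, -0.3, -0.1]
grip_width: 1.005
```

```bash
python3 -m jog '[[[0.15,0.3,0.35,0,0,0,8.7],[0,0,0,0,0,0,3.5],[0,0,0,0,0,0,3.5],[0,0,0,0,0,0,3.5],[0,0,0,0,0,0,3.5],[0,0,0,0,0,0,3.5],[0,0,0,0,0,0,3.5],[0,0,0,0,0,0,3.5]]]' 25; python3 -m jog '[[[0,0,-1,0,0,0,3.5],[0,0,-3,0,0,0,3.5],[0,0,-4,0,0,0,3.5],[0,0,-4,0,0,0,3.5],[0,0,-4,0,0,0,3.5],[0,0,-2,0,0,0,3.5],[0,0,0,0,0,0,3.5],[0,0,0,0,0,0,3.5],[0,0,0,0,0,0,3.5]]]'; python3 -m jog '[[[0,0,0,0,0,0,3.5]]]' | grep force
```

```text
time: 16.55
position: [0.4444, -0.3563, 0.0815]
tool_rot: [0.002, -3.142, -0.0]
ft_force: [-0.3, -0.4, -0.2]
grip_width: 0.455
time: 17.45
position: [0.4434, -0.3555, 0.2594]
tool_rot: [0.002, -3.138, -0.003]
ft_force: [0.0, -0.5, -4.5]
grip_width: 0.453
ft_force: [-0.2, -0.2, -3.3]
```

```bash
python3 -m jog '[[[-2.5,3.9,0,0,0,0,3.5],[-2.5,3.9,0,0,0,0,3.5],[-2.5,3.9,0,0,0,0,3.5],[-2.5,3.9,0,0,0,0,3.5],[-2.5,3.9,0,0,0,0,3.5],[-2.4,3.6,0,0,0,0,3.5],[0,0,0,0,0,0,3.5],[0,0,1.5,0,0,0,3.5],[0,0,1.2,0,0,0,3.5],[0,0,0.6,0,0,0,3.5],[0,0,0.3,0,0,0,3.5],[0,0,0,0,0,0,3.5]]]'
python3 - <<'E'
from h import *
I={c:imaging.get_image(c) for c in("top","side")}
for l in("pan_right_top",):
    for c in I:
        for d in finder.spot_point(l,c)[:1]: print(l,c,round(d["conf"],2),(np.array(d["point"])*[420,560]).round(),atz(I[c],d["point"],.133).round(3))
E
```

```text
time: 18.75
position: [0.5925, -0.126, 0.2249]
tool_rot: [-0.001, -3.141, -0.0]
ft_force: [-0.8, 0.7, -2.9]
grip_width: 0.447
pan_right_top top 0.86 [210. 332.] [ 0.592 -0.118  0.133]
pan_right_top side 0.9 [172. 305.] [ 0.588 -0.127  0.133]
```

```bash
C='ft_force.*-[23456]\.[0-9]\]'; rm -f log
python3 -m jog '[[[0,0,0.15,0,0,0,3.5],[0,0,0.15,0,0,0,3.5],[0,0,0,0,0,0,3.5]]]'| tee -a log | grep -q "$C" && python3 -m jog '[[[0,0,0.1,0,0,0,3.5],[0,0,0.1,0,0,0,3.5],[0,0,0,0,0,0,3.5]]]'| tee -a log | grep -q "$C" && python3 -m jog '[[[0,0,0.1,0,0,0,3.5],[0,0,0,0,0,0,3.5]]]'| tee -a log | grep -q "$C" && python3 -m jog '[[[0,0,0.1,0,0,0,3.5],[0,0,0,0,0,0,3.5]]]'| tee -a log | grep -q "$C" && python3 -m jog '[[[0,0,0.1,0,0,0,3.5],[0,0,0,0,0,0,3.5]]]'| tee -a log | grep -q "$C" && python3 -m jog '[[[0,0,0.1,0,0,0,3.5],[0,0,0,0,0,0,3.5]]]'| tee -a log | grep -q "$C";  grep -E 'pos|force' log
```

```text
position: [0.593, -0.1252, 0.2223]
ft_force: [-0.1, 0.1, -4.0]
position: [0.593, -0.1252, 0.2203]
ft_force: [-0.7, 0.2, -4.3]
position: [0.5931, -0.1252, 0.2194]
ft_force: [0.7, -0.4, -3.8]
position: [0.593, -0.1252, 0.2184]
ft_force: [0.5, 0.8, -3.0]
position: [0.593, -0.1252, 0.2174]
ft_force: [0.6, 0.7, -3.7]
position: [0.5931, -0.1252, 0.2164]
ft_force: [-0.5, 0.1, -3.8]
```

```bash
C='ft_force.*-[23456]\.[0-9]\]'; rm -f log
python3 -m jog '[[[0,0,0.1,0,0,0,3.5],[0,0,0,0,0,0,3.5]]]'| tee -a log | grep -q "$C" && python3 -m jog '[[[0,0,0.1,0,0,0,3.5],[0,0,0,0,0,0,3.5]]]'| tee -a log | grep -q "$C" && python3 -m jog '[[[0,0,0.1,0,0,0,3.5],[0,0,0,0,0,0,3.5]]]'| tee -a log | grep -q "$C" && python3 -m jog '[[[0,0,0.1,0,0,0,3.5],[0,0,0,0,0,0,3.5]]]'| tee -a log | grep -q "$C" && python3 -m jog '[[[0,0,0.1,0,0,0,3.5],[0,0,0,0,0,0,3.5]]]'| tee -a log | grep -q "$C" && python3 -m jog '[[[0,0,0.1,0,0,0,3.5],[0,0,0,0,0,0,3.5]]]'| tee -a log | grep -q "$C";  grep -E 'pos|force' log
```

```text
position: [0.593, -0.1252, 0.2154]
ft_force: [0.2, -0.4, -3.6]
position: [0.593, -0.1252, 0.2144]
ft_force: [-0.7, 0.3, -4.2]
position: [0.593, -0.1252, 0.2134]
ft_force: [1.1, 0.2, -3.4]
position: [0.593, -0.1252, 0.2124]
ft_force: [-0.0, 1.1, -3.0]
position: [0.5931, -0.1252, 0.2115]
ft_force: [-0.9, -0.2, -4.2]
position: [0.5932, -0.1252, 0.2108]
ft_force: [0.3, 0.8, -1.4]
```

```bash
python3 -m jog '[[[0,0,0.05,0,0,0,3.5],[0,0,0,0,0,0,3.5],[0,0,0,0,0,0,3.5]]]'|grep -E 'pos|force'; python3 -m jog '[[[0,0,0,0,0,0,3.5]]]'|grep -E 'pos|force'
```

```text
position: [0.5933, -0.1252, 0.2105]
ft_force: [-0.5, 0.3, 0.0]
position: [0.5933, -0.1252, 0.2104]
ft_force: [-1.0, 1.4, 0.2]
```

```bash
python3 -m jog '[[[0,0,0,0,0,0,4.6],[0,0,0,0,0,0,5.2],[0,0,0,0,0,0,6.5],[0,0,0,0,0,0,8.7],[0,0,0,0,0,0,8.7],[0,0,0,0,0,0,8.7],[0,0,-2,0,0,0,8.7],[0,0,-4,0,0,0,8.7],[0,0,-4,0,0,0,8.7],[0,0,-2,0,0,0,8.7],[0,0,0,0,0,0,8.7]]]'
python3 - <<'E'
from h import *
I={c:imaging.get_image(c) for c in("top","side")}
cv2.imwrite("pics/s3.png",np.hstack([cv2.resize(I[c]["frame"][a:a+200,b:b+200],None,fx=2,fy=2) for c,a,b in(("top",120,130),("side",120,180))])[:,:,::-1])
for c in I:
  for l in("cup","cartridge_a_center"):
    for d in finder.spot_point(l,c)[:2]: print(c,l,round(d["conf"],2),(np.array(d["point"])*[420,560]).round(1),atz(I[c],d["point"],.03 if l=="cup" else .164).round(4))
E
```

```text
time: 23.05
position: [0.5946, -0.1259, 0.334]
tool_rot: [-0.002, 3.135, -0.001]
ft_force: [0.4, -0.8, -0.6]
grip_width: 1.002
top cup 0.9 [241.1 148. ] [0.5539 0.3297 0.03  ]
top cartridge_a_center 0.83 [202.9 336.3] [ 0.6006 -0.1247  0.164 ]
side cup 0.91 [365.2 232.6] [0.559  0.3149 0.03  ]
```

View pics/s3.png

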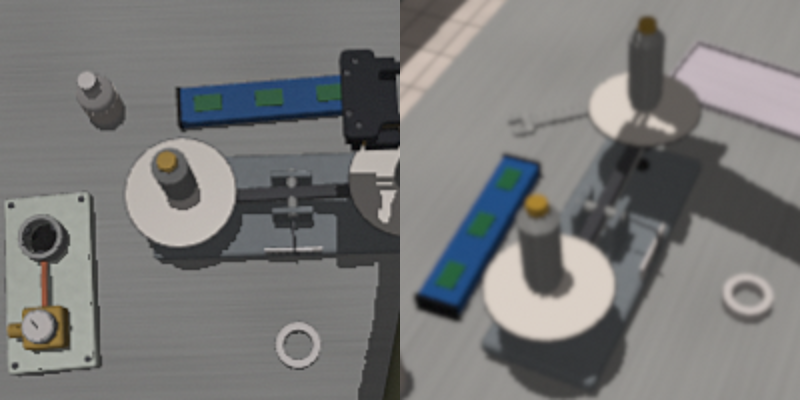

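B's pan (left) is down with both cartridges free, so B is the heavier. Next I'll fit the cup outline in both views, and do the same for cartridge B as a check on the calibration.

```bash
cat > fit.py <<'E'
from h import *
from scipy.optimize import minimize
def sil(im,x,y,prof):
    m=np.zeros((420*4,560*4),np.uint8);t=np.linspace(0,2*np.pi,40)
    for (z0,r0),(z1,r1) in zip(prof[:-1],prof[1:]):
        P=np.array([proj(im,[x+r*np.cos(a),y+r*np.sin(a),z])[::-1] for z,r in((z0,r0),(z1,r1)) for a in t])
        cv2.fillConvexPoly(m,cv2.convexHull(((P+.5)*4).astype(np.int32)),1)
    return cv2.resize(m.astype(np.float32),(560,420),interpolation=cv2.INTER_AREA)
def fit(I,M,x0,prof):
    def cost(p):
        return sum(np.abs(sil(I[c],p[0],p[1],prof)-M[c]).sum() for c in M)
    return minimize(cost,x0,method="Nelder-Mead",options=dict(initial_simplex=np.array(x0)+[[0,0],[.006,0],[0,.006]],xatol=2e-4,fatol=.5))
E
python3 - <<'E'
from fit import *
I={c:imaging.get_image(c) for c in("top","side")}
def masks(l,near):
    M={}
    for c in I:
        best=[d for d in finder.trace(l,c) if np.hypot(*(np.array(d["point"])*[420,560]-proj(I[c],near)))<15]
        if best: M[c]=best[0]["region"].astype(np.float32)
    return M
for l,x0,prof in(("cup",(.557,.321),[(.026,.028),(.06,.028)]),("cartridge_b_center",(.599,.139),[(.107,.016),(.119,.02),(.2,.02),(.21,.01),(.222,.01)])):
    M=masks(l,[*x0,prof[0][0]/2+prof[-1][0]/2])
    r=fit(I,M,x0,prof);print(l,"both",r.x.round(4),round(r.fun))
    for c in M: r=fit(I,{c:M[c]},x0,prof);print(l,c,r.x.round(4),round(r.fun),M[c].sum())
E
```

```text
cup both [0.5576 0.316 ] 146
cup top [0.5582 0.3172] 28 492.0
cup side [0.5572 0.3148] 99 885.0
cartridge_b_center both [0.6004 0.1369] 144
cartridge_b_center top [0.6021 0.1401] 38 419.0
cartridge_b_center side [0.6015 0.1343] 41 922.0
```

```bash
python3 -m jog '[[[-0.1,4.5,0,0,0,0,8.7],[-0.1,4.5,0,0,0,0,8.7],[-0.1,4.5,0,0,0,0,8.7],[-0.1,4.5,0,0,0,0,8.7],[0,4.5,0,0,0,0,8.7],[0,4,0,0,0,0,8.7],[0,0,2,0,0,0,8.7],[0,0,2,0,0,0,8.7],[0,0,0,0,0,0,8.7],[0,0,0,0,0,0,8.7]]]'
```

```text
time: 24.65
position: [0.5968, 0.1395, 0.2903]
tool_rot: [0.001, -3.141, 0.0]
ft_force: [-0.1, 0.1, -0.2]
grip_width: 0.997
```

```bash
python3 -m jog '[[[-0.2,-0.05,3,0,0,0,8.7],[0,0,3,0,0,0,8.7],[0,0,2.5,0,0,0,8.7],[0,0,1.3,0,0,0,8.7],[0,0,0.5,0,0,0,8.7],[0,0,0,0,0,0,8.7],[0,0,0,0,0,0,8.7]]]'
```

```text
time: 25.35
position: [0.5998, 0.1394, 0.1888]
tool_rot: [-0.002, 3.139, 0.001]
ft_force: [-0.0, 0.3, -0.2]
grip_width: 1.004
```

```bash
python3 -m jog '[[[0.1,-0.05,0.15,0,0,0,8.7],[0,0,0,0,0,0,5],[0,0,0,0,0,0,5],[0,0,0,0,0,0,4.6],[0,0,0,0,0,0,4.2],[0,0,0,0,0,0,3.5],[0,0,0,0,0,0,3.5],[0,0,0,0,0,0,3.5]]]' 30
```

```text
time: 26.15
position: [0.5978, 0.1388, 0.1856]
tool_rot: [-0.002, 3.142, 0.0]
ft_force: [0.5, 0.9, 0.5]
grip_width: 0.457
```

```bash
python3 -m jog '[[[0,0,-0.1,0,0,0,3.5],[0,0,-0.2,0,0,0,3.5],[0,0,-0.25,0,0,0,3.5],[0,0,-0.25,0,0,0,3.5],[0,0,-0.25,0,0,0,3.5],[0,0,-0.25,0,0,0,3.5],[0,0,-0.25,0,0,0,3.5],[0,0,-0.25,0,0,0,3.5],[0,0,-0.25,0,0,0,3.5],[0,0,-0.25,0,0,0,3.5],[0,0,-0.25,0,0,0,3.5],[0,0,-0.25,0,0,0,3.5]]]'|grep -E 'pos|force';python3 -m jog '[[[0,0,-0.25,0,0,0,3.5],[0,0,-0.25,0,0,0,3.5],[0,0,-0.25,0,0,0,3.5],[0,0,-0.25,0,0,0,3.5],[0,0,-0.25,0,0,0,3.5],[0,0,-0.25,0,0,0,3.5],[0,0,-0.25,0,0,0,3.5],[0,0,-0.3,0,0,0,3.5],[0,0,-1,0,0,0,3.5],[0,0,-2,0,0,0,3.5],[0,0,-2,0,0,0,3.5],[0,0,0,0,0,0,3.5]]]'
```

```text
position: [0.5976, 0.1386, 0.2136]
ft_force: [-0.3, -1.2, -4.4]
time: 28.55
position: [0.5996, 0.139, 0.2881]
tool_rot: [-0.002, 3.135, 0.003]
ft_force: [-0.2, 0.6, -4.3]
grip_width: 0.456
```

```bash
python3 -m jog '[[[1.1,4.5,0,0,0,0,3.5],[1.1,4.5,0,0,0,0,3.5],[1.1,4.5,0,0,0,0,3.5],[1.0,4.4,0,0,0,0,3.5],[0,0,2.5,0,0,0,3.5],[0,0,3.5,0,0,0,3.5],[0,0,3.5,0,0,0,3.5],[0,0,2,0,0,0,3.5],[0,0,0,0,0,0,3.5],[0,0,0,0,0,0,3.5],[0,0,0,0,0,0,3.5]]]'
python3 - <<'E'
from fit import *
I={c:imaging.get_image(c) for c in("top","side")}
s=ctrl.get_state();print(s["position"],s["tool_rot"])
im=I["side"];f=cv2.resize(im["frame"][250:420,160:330],None,fx=3,fy=3,interpolation=2).copy()
p=s["position"];zf=p[2]-.079
for x,y,z,r,col in((.5576,.316,.06,.028,(255,0,0)),(.5576,.316,.06,.0215,(255,0,0)),(p[0],p[1],zf,.016,(0,255,0)),(p[0],p[1],zf+.012,.02,(0,255,0))):
    P=np.array([proj(im,[x+r*np.cos(a),y+r*np.sin(a),z])[::-1] for a in np.linspace(0,6.3,40)]);cv2.polylines(f,[((P-[160,250]+.5)*3).astype(int)],True,col,1)
cv2.imwrite("pics/s4.png",f[:,:,::-1])
E
```

```text
time: 29.65
position: [0.5557, 0.3182, 0.171]
tool_rot: [-0.002, 3.139, 0.003]
ft_force: [-0.8, 0.1, -4.0]
grip_width: 0.452
[0.55566648 0.31822266 0.17108443] [-1.65631253e-03  3.13873242e+00  3.08732277e-03]
```

View pics/s4.png

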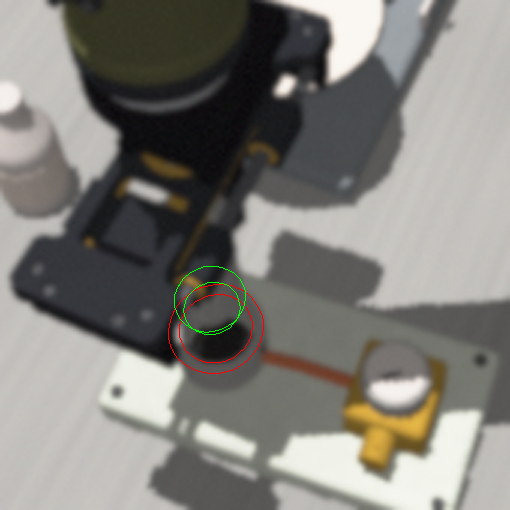

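```bash
C='ft_force.*-[3456]\.[0-9]\]'; rm -f log
python3 -m jog '[[[0,0,1,0,0,0,3.5],[0,0,1,0,0,0,3.5],[0,0,0.5,0,0,0,3.5],[0,0,0.2,0,0,0,3.5],[0,0,0.2,0,0,0,3.5],[0,0,0,0,0,0,3.5]]]'| tee -a log | grep -q "$C" && python3 -m jog '[[[0,0,0.1,0,0,0,3.5],[0,0,0.1,0,0,0,3.5],[0,0,0,0,0,0,3.5]]]'| tee -a log | grep -q "$C" && python3 -m jog '[[[0,0,0.1,0,0,0,3.5],[0,0,0.1,0,0,0,3.5],[0,0,0,0,0,0,3.5]]]'| tee -a log | grep -q "$C" && python3 -m jog '[[[0,0,0.1,0,0,0,3.5],[0,0,0.1,0,0,0,3.5],[0,0,0,0,0,0,3.5]]]'| tee -a log | grep -q "$C" && python3 -m jog '[[[0,0,0.1,0,0,0,3.5],[0,0,0.1,0,0,0,3.5],[0,0,0,0,0,0,3.5]]]'| tee -a log | grep -q "$C";  grep -E 'pos|force' log
```

```text
position: [0.5546, 0.3177, 0.1399]
ft_force: [0.9, -0.0, -4.5]
position: [0.5546, 0.3178, 0.1381]
ft_force: [0.3, 0.1, -5.4]
position: [0.5545, 0.3177, 0.1359]
ft_force: [-0.2, -1.2, -5.0]
position: [0.5545, 0.3177, 0.1339]
ft_force: [-0.1, 0.1, -5.1]
position: [0.5545, 0.3177, 0.1319]
ft_force: [0.1, -0.2, -5.3]
```

```bash
C='ft_force.*-[3456]\.[0-9]\]'; rm -f log
python3 -m jog '[[[0,0,0.1,0,0,0,3.5],[0,0,0.1,0,0,0,3.5],[0,0,0,0,0,0,3.5]]]'| tee -a log | grep -q "$C" && python3 -m jog '[[[0,0,0.1,0,0,0,3.5],[0,0,0.1,0,0,0,3.5],[0,0,0,0,0,0,3.5]]]'| tee -a log | grep -q "$C" && python3 -m jog '[[[0,0,0.1,0,0,0,3.5],[0,0,0.1,0,0,0,3.5],[0,0,0,0,0,0,3.5]]]'| tee -a log | grep -q "$C" && python3 -m jog '[[[0,0,0.1,0,0,0,3.5],[0,0,0.1,0,0,0,3.5],[0,0,0,0,0,0,3.5]]]'| tee -a log | grep -q "$C" && python3 -m jog '[[[0,0,0.1,0,0,0,3.5],[0,0,0.1,0,0,0,3.5],[0,0,0,0,0,0,3.5]]]'| tee -a log | grep -q "$C";  grep -E 'pos|force' log
```

```text
position: [0.5545, 0.3177, 0.1299]
ft_force: [-1.0, 0.4, -5.5]
position: [0.5545, 0.3176, 0.1279]
ft_force: [-0.1, -0.1, -5.6]
position: [0.5545, 0.3177, 0.1259]
ft_force: [-0.2, -0.1, -4.3]
position: [0.5545, 0.3176, 0.1239]
ft_force: [-0.6, -0.7, -5.1]
position: [0.5545, 0.318, 0.1221]
ft_force: [0.6, 0.3, -5.1]
```

```bash
C='ft_force.*-[3456]\.[0-9]\]'; rm -f log
python3 -m jog '[[[0,0,0.1,0,0,0,3.5],[0,0,0.1,0,0,0,3.5],[0,0,0,0,0,0,3.5]]]'| tee -a log | grep -q "$C" && python3 -m jog '[[[0,0,0.1,0,0,0,3.5],[0,0,0.1,0,0,0,3.5],[0,0,0,0,0,0,3.5]]]'| tee -a log | grep -q "$C" && python3 -m jog '[[[0,0,0.1,0,0,0,3.5],[0,0,0.1,0,0,0,3.5],[0,0,0,0,0,0,3.5]]]'| tee -a log | grep -q "$C" && python3 -m jog '[[[0,0,0.1,0,0,0,3.5],[0,0,0.1,0,0,0,3.5],[0,0,0,0,0,0,3.5]]]'| tee -a log | grep -q "$C";  grep -E 'pos|force' log
```

```text
position: [0.5546, 0.318, 0.1205]
ft_force: [-1.8, 0.4, -1.8]
```

```bash
C='ft_force.* (-?[0-7])\.[0-9]\]'; rm -f log
python3 -m jog '[[[0,0,0.1,0,0,0,3.5],[0,0,0,0,0,0,3.5]]]' 45| tee -a log | grep -Eq "$C" && python3 -m jog '[[[0,0,0.1,0,0,0,3.5],[0,0,0,0,0,0,3.5]]]'| tee -a log | grep -Eq "$C" && python3 -m jog '[[[0,0,0.1,0,0,0,3.5],[0,0,0,0,0,0,3.5]]]'| tee -a log | grep -Eq "$C" && python3 -m jog '[[[0,0,0.1,0,0,0,3.5],[0,0,0,0,0,0,3.5]]]'| tee -a log | grep -Eq "$C" && python3 -m jog '[[[0,0,0.1,0,0,0,3.5],[0,0,0,0,0,0,3.5]]]'| tee -a log | grep -Eq "$C";  grep -E 'pos|force|width' log
```

```text
position: [0.5546, 0.318, 0.1193]
ft_force: [-1.3, 0.6, -1.0]
grip_width: 0.446
position: [0.5548, 0.3179, 0.1183]
ft_force: [-1.2, 0.4, 0.1]
grip_width: 0.449
position: [0.555, 0.3179, 0.1176]
ft_force: [-1.5, 0.6, 2.7]
grip_width: 0.449
position: [0.5551, 0.3179, 0.1166]
ft_force: [-0.6, 1.6, 3.7]
grip_width: 0.448
position: [0.5551, 0.3179, 0.1153]
ft_force: [-0.9, 1.2, 2.8]
grip_width: 0.449
```

```bash
C='ft_force.* (-?[0-7])\.[0-9]\]'; rm -f log
python3 -m jog '[[[0,0,0.1,0,0,0,3.5],[0,0,0,0,0,0,3.5]]]'| tee -a log | grep -Eq "$C" && python3 -m jog '[[[0,0,0.1,0,0,0,3.5],[0,0,0,0,0,0,3.5]]]'| tee -a log | grep -Eq "$C" && python3 -m jog '[[[0,0,0.1,0,0,0,3.5],[0,0,0,0,0,0,3.5]]]'| tee -a log | grep -Eq "$C" && python3 -m jog '[[[0,0,0.1,0,0,0,3.5],[0,0,0,0,0,0,3.5]]]'| tee -a log | grep -Eq "$C" && python3 -m jog '[[[0,0,0.1,0,0,0,3.5],[0,0,0,0,0,0,3.5]]]'| tee -a log | grep -Eq "$C";  grep -E 'pos|force' log
```

```text
position: [0.5548, 0.3178, 0.1138]
ft_force: [-0.2, 0.4, 0.9]
position: [0.5547, 0.3178, 0.1126]
ft_force: [0.9, 1.4, -1.1]
position: [0.5546, 0.3178, 0.1116]
ft_force: [0.4, 2.1, -2.1]
position: [0.5545, 0.3177, 0.1106]
ft_force: [0.5, 2.4, -1.0]
position: [0.5545, 0.3177, 0.1098]
ft_force: [0.4, 2.0, -0.5]
```

```bash
C='ft_force.* (-?[0-3])\.[0-9]\]'; rm -f log
python3 -m jog '[[[0,0,0.1,0,0,0,3.5],[0,0,0,0,0,0,3.5]]]'| tee -a log | grep -Eq "$C" && python3 -m jog '[[[0,0,0.1,0,0,0,3.5],[0,0,0,0,0,0,3.5]]]'| tee -a log | grep -Eq "$C" && python3 -m jog '[[[0,0,0.1,0,0,0,3.5],[0,0,0,0,0,0,3.5]]]'| tee -a log | grep -Eq "$C" && python3 -m jog '[[[0,0,0.1,0,0,0,3.5],[0,0,0,0,0,0,3.5]]]'| tee -a log | grep -Eq "$C";  grep -E 'pos|force' log
```

```text
position: [0.5545, 0.3177, 0.1089]
ft_force: [-0.3, 0.8, -0.1]
position: [0.5545, 0.3177, 0.1079]
ft_force: [0.5, 2.1, -1.0]
position: [0.5546, 0.3178, 0.107]
ft_force: [0.3, 1.3, 0.4]
position: [0.5547, 0.3177, 0.1064]
ft_force: [-1.5, 0.9, 3.8]
```

```bash
python3 -m jog '[[[0,0,0.06,0,0,0,3.5],[0,0,0,0,0,0,3.5],[0,0,0,0,0,0,3.5]]]'|grep -E 'pos|force'; python3 -m jog '[[[0,0,-0.05,0,0,0,3.5],[0,0,0,0,0,0,4.6],[0,0,0,0,0,0,5.2],[0,0,0,0,0,0,6.5],[0,0,0,0,0,0,8.7],[0,0,0,0,0,0,8.7],[0,0,0,0,0,0,8.7],[0,0,-2,0,0,0,8.7],[0,0,-4,0,0,0,8.7],[0,0,-5,0,0,0,8.7],[0,0,-3,0,0,0,8.7]]]'; python3 -m jog '[[[4,4,0,0,0,0,8.7],[4,4,0,0,0,0,8.7],[0,4,0,0,0,0,8.7],[0,4,0,0,0,0,8.7],[0,3,0,0,0,0,8.7],[0,0,0,0,0,0,8.7],[0,0,0,0,0,0,8.7]]]'
python3 - <<'E'
from fit import *
I={c:imaging.get_image(c) for c in("top","side")}
cv2.imwrite("pics/s5.png",np.hstack([cv2.resize(I[c]["frame"][a:a+b,l:l+400],None,fx=1,fy=1) for c,a,b,l in(("top",120,320,90),("side",100,320,120)) for b in [300]])[:,:,::-1])
x0=(.5576,.316)
for z in(.03,.036,.048):
  prof=[(.06,.02),(z+.093,.02),(z+.1,.01),(z+.115,.01)];M={}
  for c in I:
    b=[d for d in finder.trace("cartridge_b_center",c) if np.hypot(*(np.array(d["point"])*[420,560]-proj(I[c],[*x0,.1])))<20]
    if b: M[c]=b[0]["region"].astype(np.float32)
  if M: r=fit(I,M,x0,prof);print(z,list(M),r.x.round(4),round(r.fun))
E
```

```text
position: [0.5547, 0.3177, 0.1062]
ft_force: [-1.5, 0.6, 5.5]
time: 37.55
position: [0.5557, 0.3181, 0.2501]
tool_rot: [-0.002, 3.138, 0.004]
ft_force: [1.5, -0.5, -0.7]
grip_width: 0.995
time: 38.25
position: [0.4834, 0.4985, 0.2453]
tool_rot: [0.004, -3.141, 0.002]
ft_force: [-0.5, -0.1, -0.2]
grip_width: 1.005
0.03 ['top'] [0.5583 0.3157] 54
0.036 ['top'] [0.5572 0.3137] 71
0.048 ['top'] [0.5547 0.3096] 108
```

View pics/s5.png

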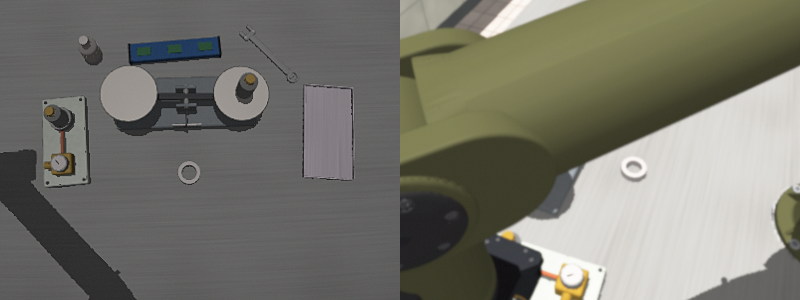

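```bash
python3 -c "from bench import close_job; print(close_job())"
```

```text
the job is handed in; nothing more can be done
None
```

The heavier cartridge is pressed home in the cup and the lighter one stands on the right pan. I handed the job in at about 38 s of the 72 s allowed; no verdict is reported.

- **Weighing:** I lowered one cartridge (B, the one farther from the robot on the tray) on the left pan in 1 mm steps until the pan rested on its stop, then released it. I set the other (A) on the right pan. With both free, the left pan stayed down, so B was the heavier. The noisy wrist readings agree: about 4.8 N for B and 3.7 N for A.
- **Pressing home:** I lifted B slowly so A's pan sank to its stop at hand speed. I pressed B past the sprung balls until it met the pad. The net upward wrist force at the end was 5.5 N, so roughly 10 N pressed on the cup.
- **Last checks:**
  - The final top picture shows B in the cup and A upright on the right pan. The other things look in place, and the arm is clear.
  - The outline of B in the top view fits best with its foot at cup-floor height and its centre less than 1 mm from the cup's measured axis.
  - The arm blocked the side camera at the end, so B's depth rests on the top view and on the force and travel readings.

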